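# Set the grow-lamp post and tighten its clamp until the torque wrench clicks

## Task

Stand the loose aluminium post in the round socket of the clamp block, fully home, and let go of it. Then tighten the clamp bolt: turn the handle of the torque wrench that sits on the bolt clockwise (seen from above) until its hinge breaks over, stop there without forcing the handle on, and let it go so that it springs straight again. Leave everything else on the bench where it stands.

Things in the scene. Friction and masses are not known exactly. Their poses are not given: they have to be found in the camera images.
- clamp: fixed aluminium clamp block, 80 x 150 x 50 mm high, on the bench. Origin: on the bench directly under the bolt axis (which is vertical); the block reaches from 40 mm on the -y side of it to 110 mm on its +y side, and 40 mm either way in x. z up
- socket (a point): centre of the mouth of the clamp's round socket, in the block's top face 50 mm above the bench, 70 mm from the bolt axis along the clamp's +y. Hole 30 mm wide with a 3 mm chamfer, vertical, 45 mm deep
- post: loose thin aluminium post stub, a plain round rod 26 mm in diameter and 150 mm tall, standing upright on the bench, 0.11 to 0.23 kg. Origin: centre of its foot; z along it, up. Its foot is slightly tapered. In the socket it stands with 2 mm of play all round and its foot ends 5 mm above the bench
- head: steel head of the torque wrench, a 40 mm disc on the bolt, top 90 mm above the bench; turns with the bolt. Origin: on the bolt axis at bench height; x points level along the wrench to its grip. Clockwise (from above) tightens, over some 0.25 to 0.7 rad; where the bolt comes tight is not known beforehand. The bolt stays where it is left
- handle: handle of the torque wrench, round and level, axis 79 mm above the bench. Origin: on its vertical break-over hinge pin, 30 mm from the bolt axis; x points along the handle to its free end. 19 mm steel tube up to 102 mm from the pin, then a black 26 mm rubber grip up to 220 mm, then a 10 mm end cap. In line with the head (x axes parallel) until it breaks over; let go, it springs straight
- cloche: glass bell, 170 mm wide, 204 mm tall, bystander; origin under its centre
- weeder: steel hand weeder with a wooden handle lying on the bench, 280 mm long, 24 mm high, bystander; x along it towards its fork, origin about mid-length
- pot: square slate-grey ceramic pot, 90 x 90 x 85 mm high, bystander; origin under its centre
- cup: round clay pot, 80 mm wide, 75 mm tall, bystander; origin under its centre
- jar: closed jar, 72 mm wide, 100 mm tall, bystander; origin under its centre
- crate: empty slatted plastic flower crate, 300 x 240 x 110 mm high, bystander; origin under its centre
- grip (a point): middle of the rubber grip, on the handle's axis, 160 mm from the pin, 190 mm from the bolt axis. Sideways force here: 2 to 6 N at first, rising steadily to 10 N as the bolt comes tight; then the hinge breaks over clockwise: the handle gives way by 0.09 rad (14 mm) while the force drops to about 3 N, meets the hinge's stop, and the force climbs steeply again: 12 N soon after, 22 N at 0.14 rad, over-tightened

How it is judged:
By the outcome, as a careful person would: the job done as asked, in the order asked, and still so for the second after the job is handed in, with the robot touching nothing.
It also fails if it takes over 72 s, if anything falls off the work surface, if the arm or the gripper's body presses on something with over 40 N, if the wrist force passes 120 N, or if a joint passes its speed limit or range.

## Robot

A 6-joint arm with a two-finger parallel gripper is mounted at the origin on the work surface. World frame = base frame: x ahead of the robot, y to its left, z up, the work surface at z = 0. Lengths are in m, angles in degrees, forces in N, time in s.
With the tool pointing down it reaches from about 0.35 to 0.875 m from the base axis. Payload 4.2 kg.
Tool frame: the origin (TCP) lies midway between the tips of the shut fingers; the grasp point (between the pads) lies 19 mm behind it; z points along the fingers, y is the line along which they close (so a half turn about z gives the same grasp; the last joint's range is limited). The gripper opens to 87 mm and grips with 3 to 60 N. Pads are 19 mm wide; open, the fingers measure 117 mm over their backs; the gripper's body (75 mm by 190 mm) begins 51 mm behind the grasp point.
Start: joints at [91.536, 22.042, 0.453, 0, -68.411, -14.817], TCP at [0.144, 0.608, 0.223] pointing down, gripper open.
Joint ranges: [-179.83, 179.83], [-69.29, 118.12], [-61.27, 80.66], [-181.25, 117.63], [-171.15, -9.14], [-177.46, 177.46]. Speed limits (degrees/s): [159.86, 159.86, 180, 180, 180, 180].

## Interface

Orientations are given as [roll, pitch, yaw] about the fixed x, y, z axes, in that order (R = Rz(yaw) Ry(pitch) Rx(roll)).
In Python, from workcell import env gives the robot as it stands. The module is installed in compiled form; this text tells all that it offers. Calls block until the motion is done:
- env.goto(position, orientation): joint-space move of the TCP to a pose.
- env.move_straight(position, rotation=None, rate=0.15, force_limit=None): straight line of the TCP; rotation=None keeps the orientation; rate is the mean speed in m/s. With force_limit (N) it stops when the force on the tool has changed by that much, and returns True; else False.
- env.set_joints(angles): joint-space move.
- env.gripper_to(opening, grasp_force=None): opening from 0.0 (shut) to 1.0 (fully open); grasp_force is the grip in N (None keeps the last); returns when the fingers have stopped.
- env.dwell(seconds).
- env.inverse_kinematics(position, orientation): joint angles nearest the present ones, or None.
- env.read_state(): the state.
- env.grab_frame(name): name is "side" or "top"; returns a dict with "image" (384x512x3 uint8, blue, green, red), "fx", "fy", "cx", "cy" (pixels), "position" and "orientation" of the camera in the world. Camera axes: x right, y up, looking along -z (the intrinsics and any distortion apply to the point x, -y, -z); pixel columns grow to the right and rows downward; lengths in m; the calibration is good to about 2 mm. A picture is of the moment at which its call begins. There is no depth.
A pose or a line that the arm cannot do raises env.Unreachable and nothing moves.
- env.close_job(): hands the job in; it is judged then, once.
Trained networks look in a picture, given as the dict that the camera call returned (one of the last four; its "shot" number tells which), for a name from the list of things; names that differ only in an ending like _2 or _b are one class to them, and where a whole thing is asked for, a point or a joint stands for the part that bears it (a point fixed in the world has none). Each returns a list of dicts, best first, with "score" (0 to 1); they miss things now and then, are a little off and sometimes report something else, mostly with a low value. They report only what shows in the picture. A call takes as long as a camera call.
- env.search_frame(picture, thing): "xyz" ([x, y, z] in m, in world coordinates, good to about 4 mm: the middle of the surface that is visible of it).
- env.trace(picture, thing): "mask" (384x512 bool, what is visible of it).
The state is a dict: "clock": time; "joint_positions": joint angles; "qvel": joint speeds; "joint_torque": joint torques, N m; "position": TCP position; "tool_rot": TCP orientation; "force": force on the tool from outside, world axes, zero at the start; "wrist_torque": the same for the moment, N m; "opening": opening from 0.0 (shut) to 1.0 (fully open); "finger_force": force on a finger pad.
Only numpy, scipy, OpenCV 4.12 (cv2) and the standard library are available. Lean on these libraries where they do the work, as an engineer would, in place of code of your own. Each camera call takes 0.05 s, during which the arm holds its last target. There are 200 camera calls.

## Working session

There is one attempt and no reset: what is moved stays moved. The work goes in short steps, each a Python script; the robot and the scene stay as the last script left them, time stands still between calls to the robot, and variables do not carry over. Pictures are saved under pics/ and viewed, at most 10 in all, crops included, and the job is handed in when it is done.

```bash
mkdir -p pics
python3 - <<'E'
from workcell import env
import cv2,numpy as np
s=env.read_state();print(s['clock'],s['position'],s['tool_rot'],s['force'])
for n in ("side","top"):
    f=env.grab_frame(n);cv2.imwrite(f"pics/{n}0.png",f["image"])
    print(n,{k:np.round(v,4).tolist() for k,v in f.items() if k!='image'})
    for t in ("clamp","socket","post","head","handle","grip","cloche","weeder","pot","cup","jar","crate"):
        print(t,[(np.round(d['xyz'],3).tolist(),round(d['score'],2)) for d in env.search_frame(f,t)[:2]])
E
```

```text
0.0 [0.14339986 0.60770252 0.22144516] [ 1.79872610e+02 -7.59043934e-03 -1.32893272e+01] [ 0.13698346 -1.27416618  1.21189744]
side {'fx': 427.0967, 'fy': 427.0967, 'cx': 257.2275, 'cy': 193.852, 'position': [0.5209, 0.9303, 1.0082], 'orientation': [47.1358, -1.0237, -175.5677], 'shot': 1}
clamp [([0.596, 0.2, 0.053], 0.79)]
socket [([0.599, 0.201, 0.049], 0.9)]
post [([0.531, -0.345, 0.09], 0.8)]
head [([0.606, 0.082, 0.087], 0.56)]
handle [([0.614, 0.034, 0.091], 0.85)]
grip [([0.614, 0.03, 0.088], 0.85)]
cloche [([0.707, 0.4, 0.135], 0.75)]
weeder [([0.734, -0.106, 0.016], 0.73)]
pot [([0.436, 0.35, 0.046], 0.9)]
cup [([0.726, -0.33, 0.053], 0.55), ([0.608, 0.085, 0.088], 0.44)]
jar [([0.756, 0.183, 0.077], 0.62)]
crate [([0.536, -0.627, 0.058], 0.82)]
top {'fx': 482.8418, 'fy': 482.8418, 'cx': 256.0791, 'cy': 192.5516, 'position': [0.4259, -0.1145, 1.7576], 'orientation': [5.6935, 0.1119, -90.7055], 'shot': 2}
clamp [([0.602, 0.173, 0.049], 0.85)]
socket []
post [([0.53, -0.347, 0.148], 0.64)]
head [([0.608, 0.046, 0.086], 0.79), ([0.729, -0.356, 0.023], 0.6)]
handle [([0.612, 0.016, 0.087], 0.57)]
grip [([0.618, 0.015, 0.09], 0.57)]
cloche [([0.704, 0.337, 0.141], 0.87)]
weeder [([0.74, -0.126, 0.016], 0.91), ([0.614, 0.017, 0.086], 0.63)]
pot [([0.438, 0.37, 0.029], 0.78)]
cup [([0.73, -0.356, 0.022], 0.59)]
jar [([0.752, 0.156, 0.1], 0.78), ([0.62, 0.017, 0.089], 0.72)]
crate [([0.538, -0.589, 0.003], 0.65), ([0.73, -0.357, 0.022], 0.37)]
```

View pics/side0.png

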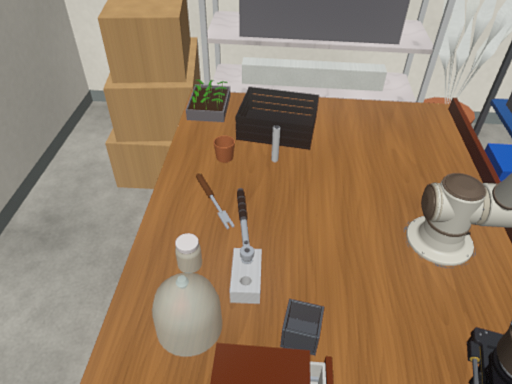

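View pics/top0.png

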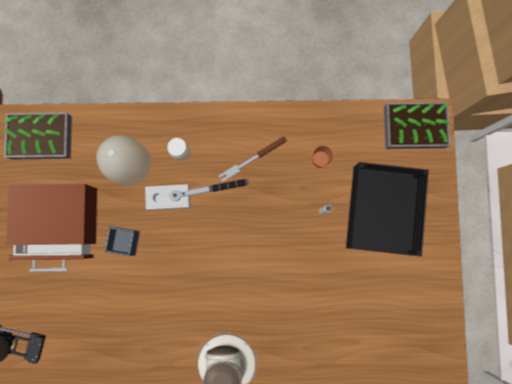

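The side view shows the clamp at (245,275), with its socket at (246,281), the wrench head at (247,254), the handle running up to (241,192) and the post at (276,143). In the top view the socket is at (155,198), the head at (176,196), the grip end at (246,182) and the post top at about (328,208). I'll zoom in and measure next.

```bash
cat > h.py <<'E'
from workcell import env
import cv2,numpy as np
from scipy.spatial.transform import Rotation as R
def cam(f): return R.from_euler('xyz',f['orientation'],degrees=True).as_matrix(),np.array(f['position'])
def px2w(f,u,v,z):
    M,p=cam(f); d=M@np.array([(u-f['cx'])/f['fx'],-(v-f['cy'])/f['fy'],-1]); return p+d*(z-p[2])/d[2]
def w2px(f,P):
    M,p=cam(f); c=M.T@(np.array(P)-p); return f['cx']+f['fx']*c[0]/-c[2], f['cy']+f['fy']*c[1]/c[2]
def crop(f,u,v,r,S=300):
    im=f['image'][v-r:v+r,u-r:u+r]; return cv2.resize(im,(S,S),interpolation=cv2.INTER_CUBIC)
E
python3 - <<'E'
from h import *
a=env.grab_frame("side");b=env.grab_frame("top")
row1=np.hstack([crop(a,246,268,30,290),crop(a,276,143,30,290)])
row2=np.hstack([crop(b,166,196,30,290),crop(b,326,209,15,290)])
cv2.imwrite("pics/crops.png",np.vstack([row1,row2]))
for n,f in(("side",a),("top",b)):
    for t,z in(("handle",.079),("head",.09),("post",.15),("clamp",.05),("grip",.079)):
        r=env.trace(f,t)
        if not r: print(n,t,"none");continue
        m=r[0]['mask'];ys,xs=np.nonzero(m);c=(xs.mean(),ys.mean())
        W=np.array([px2w(f,x,y,z)[:2] for x,y in zip(xs,ys)])
        d=np.linalg.svd(W-W.mean(0))[2][0] if len(W)<5000 else None
        print(n,t,round(r[0]['score'],2),len(xs),np.round(c,1),'bb',xs.min(),xs.max(),ys.min(),ys.max(),'w',np.round(W.mean(0),4),'ang',np.degrees(np.arctan2(d[1],d[0])).round(1),'ext',np.round(np.ptp((W-W.mean(0))@d),3))
np.save('dummy',0)
E
```

```text
side handle 0.72 384 [242.6 213.1] bb 237 247 189 242 w [0.6198 0.0187] ang 100.1 ext 0.226
side head 0.78 548 [244.1 226.2] bb 237 253 189 260 w [0.6092 0.0803] ang 100.2 ext 0.288
side post 0.81 228 [275.7 141.7] bb 272 280 125 160 w [ 0.5346 -0.2613] ang 91.1 ext 0.203
side clamp 0.96 2104 [245.1 262.2] bb 229 261 188 302 w [0.5967 0.1773] ang 97.3 ext 0.442
side grip 0.86 411 [242.5 213.4] bb 237 248 188 243 w [0.6202 0.0199] ang 100.3 ext 0.234
top handle 0.58 416 [215.6 187.3] bb 182 247 179 195 w [0.6134 0.0281] ang -79.7 ext 0.232
top head 0.62 601 [208.5 188.8] bb 169 248 179 201 w [0.6072 0.0516] ang -80.0 ext 0.28
top post 0.54 67 [324.8 209.3] bb 320 330 206 213 w [ 0.5271 -0.3418] ang -66.5 ext 0.037
top clamp 0.69 1554 [183.3 193.9] bb 145 248 179 210 w [0.5946 0.1455] ang 99.5 ext 0.371
top grip 0.78 422 [220.6 186.5] bb 184 249 179 194 w [0.6161 0.0106] ang -80.5 ext 0.231
```

View pics/crops.png

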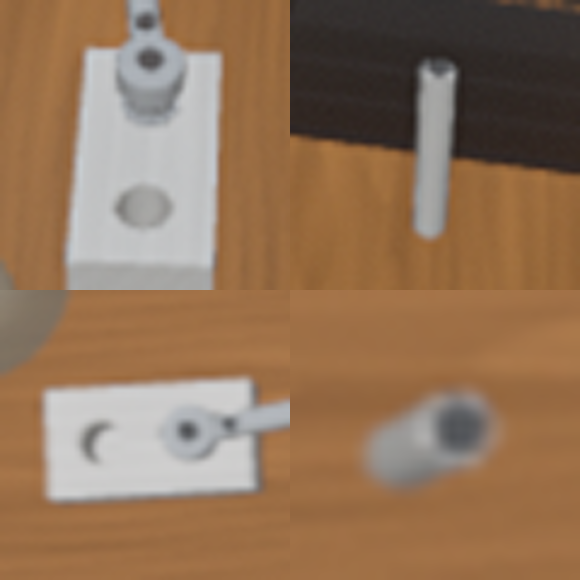

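The crops show the clamp corners, the socket mouth (side crop 144,207), the head centre (149,58), and the post's top and foot clearly. I'll convert those pixels to world positions.

Run:
```python
from h import *
a=env.grab_frame("side");b=env.grab_frame("top")
def P(f,o,s,x,y,z): return px2w(f,o[0]+(x+.5)/s-.5,o[1]+(y+.5)/s-.5,z)[:2]
s=290/60
for n,f,o,cs,sk,hd in(("side",a,(216,238),[(86,48),(222,53),(214,265),(67,262)],(144,207),(149,59)),
                 ("top",b,(136,166),[(43,102),(252,89),(259,198),(47,211)],(103,151),(188,142))):
    C=np.array([P(f,o,s,*c,.05) for c in cs]);print(n,np.round(C,4).tolist(),'mid',C.mean(0).round(4),'sides',np.round(np.linalg.norm(C-np.roll(C,-1,0),axis=1),4))
    L=(C[3]+C[2]-C[0]-C[1]) if n=="side" else (C[0]+C[3]-C[1]-C[2]); L/=np.linalg.norm(L)
    print(' +y ang',np.degrees(np.arctan2(L[1],L[0])).round(2),'bolt',(C.mean(0)-.035*L).round(4),'socket from block',(C.mean(0)+.035*L).round(4),'socket seen',P(f,o,s,*sk,.05).round(4),'head seen',P(f,o,s,*hd,.09).round(4))
print('post side top',P(a,(246,113),s,148,68,.15).round(4),'foot',P(a,(246,113),s,139,228,.0).round(4),'post top',P(b,(311,194),290/30,172,138,.15).round(4))
x=env.inverse_kinematics
for p,yaw in (([.53,-.347,.3],0),([.53,-.347,.3],90),([.6,.2,.3],0),([.6,.2,.3],90)):
    print(p,yaw,np.round(x(p,[180,0,yaw]),1))
```

```text
side [[0.6348, 0.1344], [0.5532, 0.1307], [0.5471, 0.2804], [0.6273, 0.2857]] mid [0.5906 0.2078] sides [0.0817 0.1499 0.0804 0.1515]
 +y ang 92.59 bolt [0.5922 0.1728] socket from block [0.589  0.2428] socket seen [0.5889 0.2458] head seen [0.5932 0.1724]
top [[0.622, 0.2836], [0.6297, 0.1297], [0.5492, 0.1244], [0.5415, 0.2799]] mid [0.5856 0.2044] sides [0.1541 0.0807 0.1556 0.0805]
 +y ang 92.84 bolt [0.5873 0.1694] socket from block [0.5839 0.2394] socket seen [0.5852 0.2391] head seen [0.5872 0.1699]
post side top [ 0.5369 -0.3503] foot [ 0.5368 -0.3505] post top [ 0.532  -0.3537]
[0.53, -0.347, 0.3] 0 [-18.6  20.7   9.4   0.  -78.7 108.6]
[0.53, -0.347, 0.3] 90 [ -18.6   20.7    9.4    0.   -78.7 -161.4]
[0.6, 0.2, 0.3] 0 [ 33.1  20.6   9.2   0.  -78.6  56.9]
[0.6, 0.2, 0.3] 90 [ 33.1  20.6   9.2   0.  -78.6 146.9]
```

Run:
```python
from h import *
D=lambda y:[180,0,y]
def st(t): s=env.read_state();print(t,round(s['clock'],2),np.round(s['position'],4),'F',np.round(s['force'],1),'op',round(s['opening'],3),'ff',np.round(s['finger_force'],1))
env.move_straight([.144,.608,.30],rate=.3);st('up')
env.goto([.5345,-.352,.25],D(-45));st('above')
env.gripper_to(.7)
env.move_straight([.5345,-.352,.093],rate=.12,force_limit=6);st('down')
env.gripper_to(0,5);st('grip1')
env.gripper_to(.7);st('open')
env.move_straight([.5345,-.352,.093],rotation=D(45),rate=.1);st('rot')
env.gripper_to(0,25);st('grip2')
for n,u,v in(("side",276,143),("top",326,209)):
    f=env.grab_frame(n)
    cv2.imwrite(f"pics/{n}1.png",f['image'])
```

```text
up 2.41 [0.1439 0.6085 0.3019] F [-0.1  0.3 -0.8] op 1.001 ff 0.0
above 6.02 [ 0.5349 -0.3514  0.25  ] F [ 0.1  0.3 -0.1] op 1.001 ff 0.0
down 8.23 [ 0.535  -0.3523  0.0939] F [ 0.7 -1.1  0.5] op 0.702 ff 0.0
grip1 8.93 [ 0.5345 -0.3521  0.093 ] F [-0.7  0.2  0.2] op 0.294 ff 5.0
open 9.8 [ 0.5345 -0.352   0.093 ] F [ 0.6 -0.8  0.4] op 0.697 ff 0.0
rot 11.52 [ 0.5345 -0.352   0.093 ] F [-0.4  0.5 -0.7] op 0.702 ff 0.0
grip2 12.22 [ 0.5344 -0.3519  0.093 ] F [-0.1 -0.2 -0.3] op 0.295 ff 25.0
```

Against the gripped post's known position, the side camera is off by (+2.5, +1.6) mm and the top camera by (−2.4, −1.8) mm. With those corrections both cameras put the socket at (0.5865, 0.2415).

Run:
```python
from h import *
D=lambda y:[180,0,y]
def st(t): s=env.read_state();print(t,round(s['clock'],2),np.round(s['position'],4),'F',np.round(s['force'],1),'op',round(s['opening'],3),'ff',np.round(s['finger_force'],1))
env.move_straight([.5345,-.352,.255],rate=.2);st('lift')
env.goto([.5865,.2415,.26],D(45));st('over')
env.move_straight([.5865,.2415,.155],rate=.12,force_limit=8);st('low')
a=env.grab_frame("side");b=env.grab_frame("top")
cv2.imwrite("pics/pre.png",np.hstack([crop(a,246,268,35,390),crop(b,166,196,35,390)]))
print('pred foot',w2px(a,[.5865+.0025,.2415+.0016,.062]))
```

```text
lift 13.28 [ 0.5337 -0.3515  0.2531] F [-0.4  0.3 -2.5] op 0.29 ff 25.0
over 15.41 [0.5868 0.2405 0.26  ] F [-0.5  0.1 -2.7] op 0.291 ff 25.0
low 16.43 [0.5872 0.2418 0.156 ] F [-0.8  0.5 -2. ] op 0.29 ff 25.0
pred foot (np.float64(245.4619483366246), np.float64(276.9421279165167))
```

View pics/pre.png

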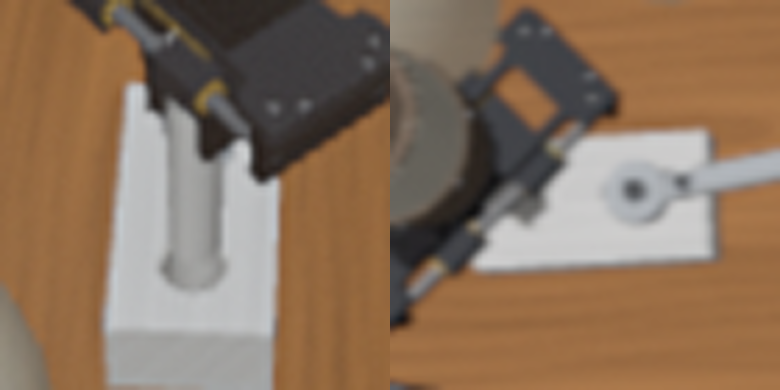

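The post's foot (left crop, 193,280) sits directly over the socket mouth (193,272), so I'll insert it under a force limit.

Run:
```python
from h import *
def st(t): s=env.read_state();print(t,round(s['clock'],2),np.round(s['position'],4),'F',np.round(s['force'],1),'W',np.round(s['wrist_torque'],2),'op',round(s['opening'],3))
print(env.move_straight([.5865,.2415,.138],rate=.05,force_limit=5));st('mouth')
print(env.move_straight([.5865,.2415,.0965],rate=.05,force_limit=6));st('down')
```

```text
False
mouth 17.02 [0.5863 0.2413 0.1375] F [ 0.5  0.3 -2. ] W [-0.04 -0.05 -0.03] op 0.294
True
down 17.78 [0.5861 0.2412 0.0979] F [-0.5 -0.   4.5] W [-0.04  0.23  0.03] op 0.289
```

```bash
cat >> h.py <<'E'
BOLT=np.array([.590,.1712])
def pose(th,off,z,r=.19):
    t=np.radians(th);p=BOLT+r*np.array([np.cos(t),np.sin(t)])-off*np.array([np.sin(t),-np.cos(t)])
    return [p[0],p[1],z],[180,0,th+90]
def fpush(th):
    t=np.radians(th);return -float(np.dot(env.read_state()['force'][:2],[np.sin(t),-np.cos(t)]))
def st(t): s=env.read_state();print(t,round(s['clock'],2),np.round(s['position'],4),'F',np.round(s['force'],1),'W',np.round(s['wrist_torque'],2),'op',round(s['opening'],3))
E
python3 - <<'E'
from h import *
env.gripper_to(.8);st('open')
env.move_straight([.5865,.2415,.24],rate=.2);st('up')
p,o=pose(-80,.045,.17)
env.goto(p,o);st('over wrench')
env.gripper_to(0,25)
a=env.grab_frame("side");b=env.grab_frame("top")
cv2.imwrite("pics/post.png",np.hstack([crop(a,246,240,60,390),crop(b,190,190,60,390)]))
E
```

```text
open 18.77 [0.585  0.2406 0.0964] F [-0.2  0.3 -0.3] W [-0.01 -0.05 -0.02] op 0.796
up 19.64 [0.5857 0.2412 0.2385] F [-0.6  0.1 -1.1] W [-0.05 -0.02  0.06] op 0.801
over wrench 20.7 [ 0.6675 -0.0071  0.1702] F [0.7 0.9 0.6] W [-0.03  0.04  0.01] op 0.799
```

View pics/post.png

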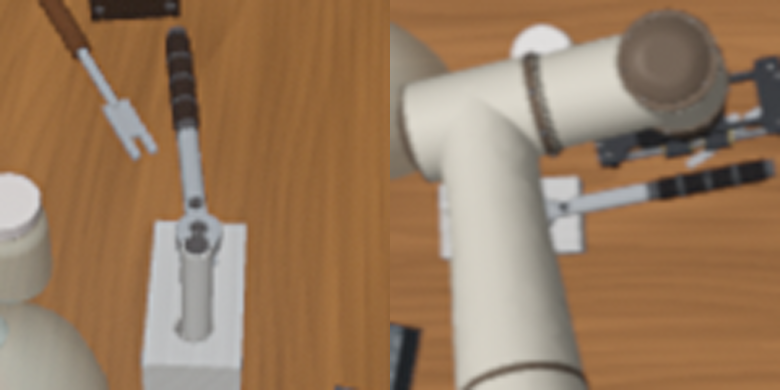

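The post stands upright in the socket (side crop 195,325), and the handle is still straight. I'll bring the fingers down beside the grip and find contact.

Run:
```python
from h import *
p,o=pose(-80,.045,.058)
print(env.move_straight(p,rotation=o,rate=.15,force_limit=8));st('down')
p,o=pose(-80,.015,.058)
print(env.move_straight(p,rotation=o,rate=.03,force_limit=2));st('contact')
s=env.read_state();t=np.radians(-80)
print('off',-np.dot(np.array(s['position'])[:2]-BOLT,[np.sin(t),-np.cos(t)]),'fpush',fpush(-80))
```

```text
False
down 23.01 [ 0.6682 -0.008   0.059 ] F [ 0.2  0.2 -0.1] W [-0.06 -0.07 -0.  ] op 0.001
True
contact 23.71 [ 0.647  -0.0117  0.058 ] F [ 1.2 -2.1  0.1] W [-0.18 -0.3   0.02] op 0.005
off 0.024414106390537038 fpush 0.7745661330815625
```

Run:
```python
from h import *
th=-80;off=.0235;peak=0;thp=th;broke=False;log=[];why='range'
while th>-128:
    th-= .8 if (peak<6.5) else .4
    p,o=pose(th,off,.058)
    env.move_straight(p,rotation=o,rate=.05)
    F=np.mean([fpush(th) for _ in range(3)]);log.append((round(th,1),round(F,1)))
    if not broke:
        if F>peak: peak,thp=F,th
        if peak>7.5 and F<peak-4: broke=True;log.append('BROKE')
    elif F>5.5 : why='stop met';break
    elif th<thp-5.4: why='travel';break
    if F>14: why='force';break
    if env.read_state()['clock']>58: why='time';break
print(why,peak,thp,log);st('end')
```

```text
stop met 11.407774949449044 -108.40000000000015 [(-80.8, np.float64(3.9)), (-81.6, np.float64(4.1)), (-82.4, np.float64(4.6)), (-83.2, np.float64(4.4)), (-84.0, np.float64(4.8)), (-84.8, np.float64(4.7)), (-85.6, np.float64(5.0)), (-86.4, np.float64(5.4)), (-87.2, np.float64(6.0)), (-88.0, np.float64(5.8)), (-88.8, np.float64(5.8)), (-89.6, np.float64(6.0)), (-90.4, np.float64(5.7)), (-91.2, np.float64(6.1)), (-92.0, np.float64(6.3)), (-92.8, np.float64(6.4)), (-93.6, np.float64(6.0)), (-94.4, np.float64(7.1)), (-94.8, np.float64(7.4)), (-95.2, np.float64(7.2)), (-95.6, np.float64(7.7)), (-96.0, np.float64(7.3)), (-96.4, np.float64(6.9)), (-96.8, np.float64(6.9)), (-97.2, np.float64(8.7)), (-97.6, np.float64(9.0)), (-98.0, np.float64(8.3)), (-98.4, np.float64(8.1)), (-98.8, np.float64(8.8)), (-99.2, np.float64(7.7)), (-99.6, np.float64(8.0)), (-100.0, np.float64(8.8)), (-100.4, np.float64(7.6)), (-100.8, np.float64(8.3)), (-101.2, np.float64(8.6)), (-101.6, np.float64(10.0)), (-102.0, np.float64(9.1)), (-102.4, np.float64(8.9)), (-102.8, np.float64(9.4)), (-103.2, np.float64(7.7)), (-103.6, np.float64(8.8)), (-104.0, np.float64(10.0)), (-104.4, np.float64(8.7)), (-104.8, np.float64(8.6)), (-105.2, np.float64(9.5)), (-105.6, np.float64(9.9)), (-106.0, np.float64(9.9)), (-106.4, np.float64(8.9)), (-106.8, np.float64(9.4)), (-107.2, np.float64(10.5)), (-107.6, np.float64(9.7)), (-108.0, np.float64(10.1)), (-108.4, np.float64(11.4)), (-108.8, np.float64(10.2)), (-109.2, np.float64(10.9)), (-109.6, np.float64(10.3)), (-110.0, np.float64(9.9)), (-110.4, np.float64(8.3)), (-110.8, np.float64(8.1)), (-111.2, np.float64(8.1)), (-111.6, np.float64(6.3)), 'BROKE', (-112.0, np.float64(4.0)), (-112.4, np.float64(7.8))]
end 39.46 [ 0.5405 -0.0136  0.0585] F [ 7.6 -2.   0. ] W [-0.49 -1.9  -0.01] op 0.011
```

Run:
```python
from h import *
r=[]
for i in range(6): env.dwell(.1); r.append(round(fpush(-112.4),1))
print(r)
b=env.grab_frame("top");a=env.grab_frame("side");cv2.imwrite("pics/brk.png",np.hstack([crop(a,246,230,40,390),crop(b,200,200,50,390)]))
print(env.read_state()['clock'])
```

```text
[7.2, 6.0, 6.9, 6.3, 7.6, 7.1]
40.1583
```

View pics/brk.png

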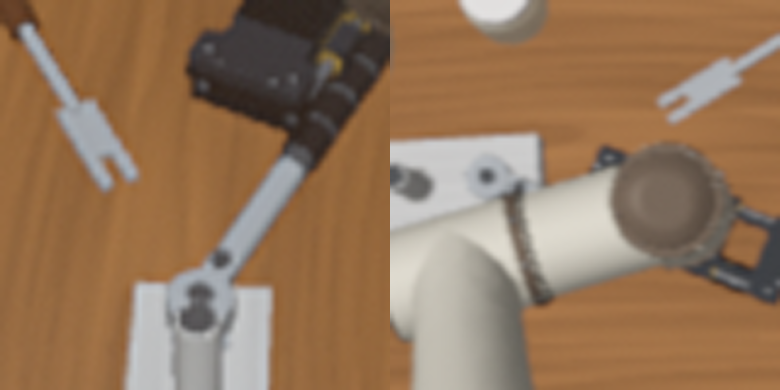

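The force is a steady 7 N or so and still falling, so the hinge is only partway through its break-over. I'll go on in small steps, averaging the readings, until the force bottoms out.

Run:
```python
from h import *
th=-112.4;mn=7;log=[]
def m(th):
    r=[]
    for i in range(5): env.dwell(.05); r.append(fpush(th))
    return np.mean(r)
while th>-116.5:
    th-=.3;p,o=pose(th,.0235,.058);env.move_straight(p,rotation=o,rate=.05)
    F=m(th);log.append((round(th,1),round(float(F),1)));mn=min(mn,F)
    if F>mn+1.5 or F>9: break
print(log);st('e')
```

```text
[(-112.7, 8.4), (-113.0, 10.9)]
e 41.16 [ 0.5402 -0.0134  0.059 ] F [ 9.  -4.  -0.6] W [-1.34 -2.73 -0.01] op 0.002
```

The force climbed to 10.9 N, well below 22 N, so the hinge has broken over and met its stop. I'll ease off now and let the handle spring back.

Run:
```python
from h import *
p,o=pose(-113,.065,.058)
env.move_straight(p,rotation=o,rate=.06);st('back')
p[2]=.25;env.move_straight(p,rate=.2);st('up')
env.goto([.45,-.25,.35],[180,0,0])
a=env.grab_frame("side");b=env.grab_frame("top");st('clear')
cv2.imwrite("pics/final.png",np.hstack([crop(a,250,225,75,390),crop(b,190,190,75,390)]))
```

```text
back 42.0 [ 0.5751 -0.0292  0.0578] F [-0.1 -0.2 -0.3] W [ 0.02  0.04 -0.  ] op 0.004
up 43.11 [ 0.5747 -0.0291  0.2486] F [-0.5 -0.4 -0.7] W [-0.03 -0.03 -0.01] op 0.008
clear 44.27 [ 0.4504 -0.2492  0.3489] F [ 0.7  0.3 -0.9] W [-0.02 -0.07  0.01] op 0.005
```

View pics/final.png

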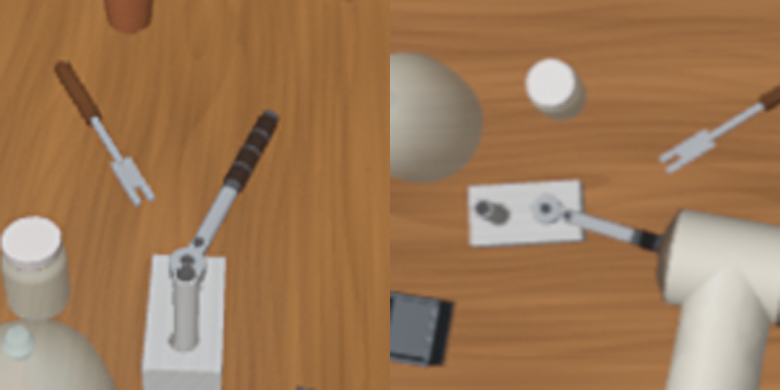

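The post stands in the socket (185,340 in the side crop). The wrench is straight again at about −108°, against −113° where I stopped pushing, which confirms the break-over. The bystanders in view haven't moved.

```bash
python3 -c "
from workcell import env
print(env.close_job())"
```

```text
the job is handed in; nothing more can be done
None
```

The job is handed in at about 44 s of the 72 s: the post is home in the socket and released, and the bolt was tightened until the hinge broke over and met its stop (10.9 N when I stopped). The handle sprang straight on release, and the bystanders visible in the last picture had not moved.

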